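# Take the full mould out of the sprung cheese press

### The job

Take the full mould out of the cheese press: lift the press's spring-loaded lever until it goes over its balance point and stays up by itself, leaving the mould standing in its place meanwhile. Then slide the mould sideways, upright and without lifting it, onto the slotted steel draining board until it stands wholly on that board. Leave the lever up and the other things on the table where they are.

Things in the scene. Friction and masses are not known exactly. Their poses are not given: they have to be found in the camera images.
- press: Cheese press of cast aluminium, fixed; place and yaw vary. Origin at table level under the middle of its flat rimless bed: 240 (x) by 150 (y) mm, top 22 mm above the table. +x points from the lever's handle to the column at the rear, +y left seen from the handle. Column 26 by 30 mm, 142 mm high, at x = +50 mm, a low rib behind it. The mould stands at x = -45, y = 0 mm, give or take 5.
- press_arm (a joint): Lever angle, rad: 0 closed (foot on the mould), growing as the handle goes up and back over the column to a stop at 2.05, where it leans back and leaves the space above the mould free. Side springs pull it shut below about 1.1 and open, to the stop, above that; let go, it swings to that end by itself. Lifting at the bar takes about 10 N at first, less on the way up.
- press_bar (a point): Middle of the lever's handle bar: a round wooden bar, 18 mm thick, 130 mm long along the press's y; the lever (18 mm wide) joins its middle from the rear. Closed it lies 175 mm in front of the pivot and 55 mm above it (x = -125, z = 185 mm of the press), with empty space beneath; it swings about the pivot at 183 mm radius, at its highest 313 mm above the table.
- mould: The held thing: round white perforated cheese mould, full, 0.5 to 0.95 kg, 106 mm wide at its foot, 110 mm at its rim, 65 mm high, with a wooden follower disc 92 mm wide standing 5 mm above the rim (70 mm in all). Too wide to grasp; slides when pushed low on its side with 3 to 7 N. Origin at the centre of its underside, z up.
- drain_board: Draining board of grey steel with two columns of nine dark slots, 210 (x) by 190 (y) mm, fixed, top 20 mm above the table (2 mm below the press's bed). Lies square to the press, 2 mm from the left or the right edge of the bed (either), its centre 172 mm beside the mould's place. Origin at table level under its centre; axes parallel to the press's.
- chop_board: Brown wooden cutting board of the same size and height with a dark groove near its edge, fixed, on the other side of the press. Not the goal. Origin at table level under its centre.
- canister: Loose bystander: glass canister with a steel screw-top lid, 100 mm wide, 158 mm high. Origin under its centre.
- cup: Loose bystander: red ceramic cup, 80 mm wide, 88 mm high. Origin under its centre.
- salt_bowl: Loose bystander: terracotta bowl, 116 mm wide, 50 mm high, beside the boards. Origin under its centre.
- spare_mould: Loose bystander: empty white mould without follower, 110 mm wide, 65 mm high, beside the boards. Not the one to move. Origin under its centre.
- caddy: Fixed bystander: blue plastic caddy, 150 by 130 by 120 mm, with slotted sides, dividers and wooden spoons standing up to 300 mm above the table. Origin under its centre.
- tortilla_press: Fixed bystander: closed cast aluminium tortilla press with round plates 200 mm wide and a black-ended rod across the top, 290 mm long and 85 mm high over all. Not the press to work on. Origin under its centre.
- press_pivot (a point): Middle of the lever's pivot in the column, at x = +50, z = 130 mm of the press; axis along the press's y. Closed, the lever runs level from here forwards to a plunger 95 mm away, whose round white foot, 48 mm wide, presses on the mould, then slopes up to its handle bar.
There are look-alikes about, which are no part of the job. What is shaped like the mould but yellow is not meant.

How it is judged:
On the way, in this order (a step that is already met when the one before it is completed fails the run):
1. the lever has been lifted over its balance point and stays up by itself, untouched, with the mould still in its place (within 25 mm) (value of joint press_arm above 1.7 rad and distance of mould from where it was at the start of the episode below 0.025 m and contact force between the fingers and press_arm below 0.3 N), for 0.3 s.
2. the mould has been slid onto the draining board (x of mould in the frame of drain_board between -0.052 and 0.052 m and y of mould in the frame of drain_board between -0.042 and 0.042 m), for 0.2 s.
At the end, for the whole second after the job is handed in: The lever stands open by itself (joint above 1.7 rad) and the mould stands upright and at rest with its whole foot on the draining board: its centre within 52 mm of the board's centre along the board's x and within 42 mm along its y (all of step 2 and value of joint press_arm above 1.7 rad and z of mould in the frame of drain_board between 0.016 and 0.024 m and angle between mould's own z axis and vertical below 0.06 rad and linear speed of mould below 0.01 m/s); the robot touches nothing.
It fails at once if the mould is lifted by more than 25 mm, or tipped by more than 0.3 rad (height (world z) of mould above 0.047 m or angle between mould's own z axis and vertical above 0.3 rad).
It fails at once if a loose bystander (canister, cup, bowl, spare mould) is moved by more than 30 mm (distance of any of canister, cup, salt_bowl, spare_mould from where it was at the start of the episode above 0.03 m).
It also fails if it takes over 59 s, if anything falls off the work surface, if the arm or the gripper's body presses on something with over 40 N, if the wrist force passes 120 N, or if a joint passes its speed limit or range.

### The arm

A 6-joint arm with a two-finger parallel gripper is mounted at the origin on the work surface. World frame = base frame: x ahead of the robot, y to its left, z up, the work surface at z = 0. Lengths are in m, angles in rad, forces in N, time in s.
With the tool pointing down it reaches from about 0.3 to 0.95 m from the base axis. Payload 3.1 kg.
Tool frame: the origin (TCP) lies midway between the tips of the shut fingers; the grasp point (between the pads) lies 19 mm behind it (r.tcp_to_grasp is the distance from the TCP to the grasp point, in m); z points along the fingers, y is the direction in which the jaws open and shut (so a half turn about z gives the same grasp; the last joint's range is limited). The gripper opens to 85 mm and grips with 20 to 120 N. Pads are 22 mm wide; open, the fingers measure 114 mm over their backs; the gripper's body (76 mm by 85 mm) begins 54 mm behind the grasp point. The pads swing forward as they close: fully open they stand 13 mm farther back than shut.
Start: joints at [-1.361, 0.308, 1.634, -0, 1.2, -0.07], TCP at [0.173, -0.601, 0.231] pointing down, gripper open.
Joint ranges: [-3.06, 3.06], [-0.79, 1.96], [0.05, 2.63], [-1.19, 4.34], [0.05, 2.64], [-2.94, 2.94]. Speed limits (rad/s): [2.79, 2.79, 3.14, 3.14, 3.14, 3.14].

### API

Orientations are given as a unit quaternion [x, y, z, w].
In Python, from bench import r gives the robot as it stands. The module is installed in compiled form; this text tells all that it offers.
- The arm moves only by the shell command python3 -m crank 'ROWS' [FORCE]. ROWS is a JSON object of lists of equal length, an entry for each row: "delta_rot": the turn, a rotation vector about the world's x, y, z in rad, a list of three; "translation": the shift along the world's x, y, z in mm, a list of three; "gripper": the finger opening in mm, from 0 to 85.4. A call has 1 to 12 rows; each row is the pose to reach, as a shift and turn from the pose measured when the call began; what a row does not reach only later rows make up. A row lasts 1/8 s, in which the tool goes at most 62.5 mm and 10.7 degrees, less where a joint would pass 70% of its speed; a pose out of reach is approached as far as the arm can. A call with a gripper value outside its range is refused whole. The fingers move at their own pace and stop on an object; FORCE is the grip in N (left out, the last holds). Time passes only in rows, so rows that repeat a pose let the fingers close. It gives the time, the measured TCP pose, the force and the opening at its end, in the units of the state.
- r.observe(): the state, without advancing time (a new reading comes with each control period).
- r.snapshot(name): name is "scene" or "side" or "wrist"; returns a dict with "color" (420x560x3 uint8, blue, green, red), "depth" (420x560 float32, m along the optical axis (not along the pixel's ray), 0 where there is no reading), "fovy" (degrees; the focal length in pixels is half the picture's height over the tangent of half this angle, whatever the lens; pixels are square), "cx", "cy" (the principal point, pixels), "k1" (the pictures are not rectified: a ray, as slopes to the right and down, at radius r is drawn at 1 + k1 r^2 times it, then the intrinsics apply), "origin" and "attitude" of the camera in the world. Camera axes: x right, y down, z forward; pixel columns grow to the right and rows downward; lengths in m; the calibration is good to about 2 mm. A picture is of the moment at which its call begins.
- r.job_done(): hands the job in, once; it reports no verdict.
The state is a dict: "t": time; "qpos": joint angles; "qvel": joint speeds; "effort": joint torques, N m; "tool_pos": TCP position; "orientation": TCP orientation; "contact_force": force on the tool from outside, world axes, zero at the start; "moment": the same for the moment, N m; "finger_gap": finger opening in m.
Only numpy, scipy, OpenCV 4.12 (cv2) and the standard library are available. Lean on these libraries where they do the work, as an engineer would, in place of code of your own. Each camera call takes 0.05 s, during which the arm holds its last target.

## Working session

There is one attempt and no reset: what is moved stays moved. The work goes in short steps, Python scripts to look and compute and a shell command to move; the robot and the scene stay as the last step left them, time stands still between calls to the robot, and variables do not carry over. Pictures are saved under pics/ and viewed, and the job is handed in when it is done.

```bash
mkdir -p pics; cat > h.py <<'E'
import numpy as np, cv2
from bench import r
def snap(n):
    s=r.snapshot(n); np.savez(''+n+'.npz',**{k:np.array(v) for k,v in s.items()}); return s
def load(n): return dict(np.load(''+n+'.npz',allow_pickle=True))
def R(s):
    a=np.array(s['attitude'],float)
    if a.shape==(3,3): return a
    from scipy.spatial.transform import Rotation as Q
    return Q.from_quat(a).as_matrix()
def ray(s,u,v):
    f=210/np.tan(np.radians(float(s['fovy']))/2)
    K=np.array([[f,0,float(s['cx'])],[0,f,float(s['cy'])],[0,0,1]])
    p=cv2.undistortPoints(np.array([[[u,v]]],float),K,np.array([float(s['k1']),0,0,0,0]))[0,0]
    return np.array(s['origin'],float),p
def plane(s,u,v,z):
    o,p=ray(s,u,v); d=R(s)@np.array([p[0],p[1],1]); return o+d*(z-o[2])/d[2]
def dep(s,u,v):
    o,p=ray(s,u,v); return o+R(s)@np.array([p[0],p[1],1])*s['depth'][int(round(v)),int(round(u))]
def proj(s,P):
    f=210/np.tan(np.radians(float(s['fovy']))/2)
    c=R(s).T@(np.array(P,float)-np.array(s['origin'],float)); x=c[:2]/c[2]; x=x*(1+float(s['k1'])*(x@x)); return f*x+[float(s['cx']),float(s['cy'])]
E
python3 - <<'E'
from h import *
for n in ['scene','side','wrist']:
    s=snap(n); cv2.imwrite(f'pics/{n}0.png',s['color']); print(n,s['origin'],s['attitude'],s['fovy'],s['k1'])
o=r.observe(); print(o)
E
```

```text
scene [1.58033578 0.36471963 1.27025593] [ 0.5392089   0.75250403 -0.30382583 -0.22512511] 55.92884192225108 -0.0238315774714668
side [ 0.108279   -1.10526703  1.1595361 ] [ 0.89340699 -0.1666235   0.0676438  -0.41168542] 49.68045372418089 -0.10375364059849311
wrist [ 0.2411616  -0.57943769  0.37285191] [ 0.79094869 -0.59498672 -0.08653646  0.11358877] 66.7617720247215 0.004323154726413337
{'t': 0.15, 'qpos': array([-1.36068845e+00,  3.08815950e-01,  1.63487552e+00,  2.86494315e-06,
        1.19971377e+00, -6.96941122e-02]), 'qvel': array([ 5.35378025e-04, -1.63425591e-03, -4.25943734e-03,  2.54702266e-03,
       -3.69018827e-06, -8.15693384e-04]), 'effort': array([-5.02631192e-04, -4.15801692e+01, -2.77147168e+01, -1.00696718e-04,
        6.06171772e-03, -8.13073086e-06]), 'tool_pos': array([ 0.17244748, -0.60007191,  0.23031296]), 'orientation': array([ 9.90229472e-01,  1.39444507e-01, -6.22443830e-05, -9.04151757e-04]), 'contact_force': array([-0.22125787, -0.29747102, -0.83919269]), 'moment': array([ 0.0002137 ,  0.06226081, -0.00246839]), 'finger_gap': 0.08543668171242287}
```

View pics/scene0.png

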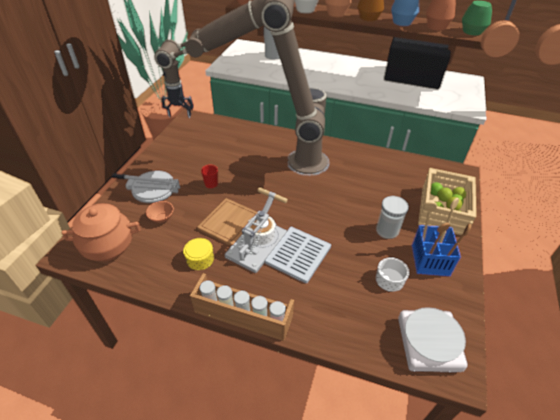

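View pics/side0.png

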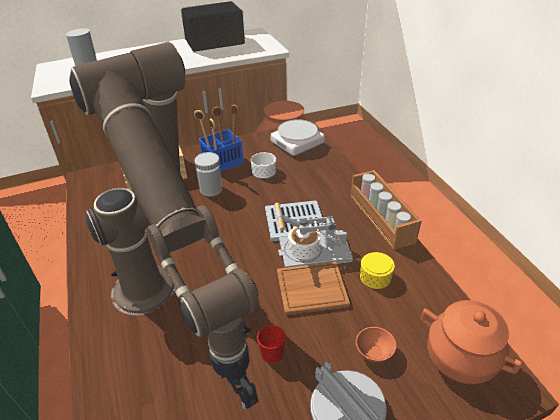

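View pics/wrist0.png

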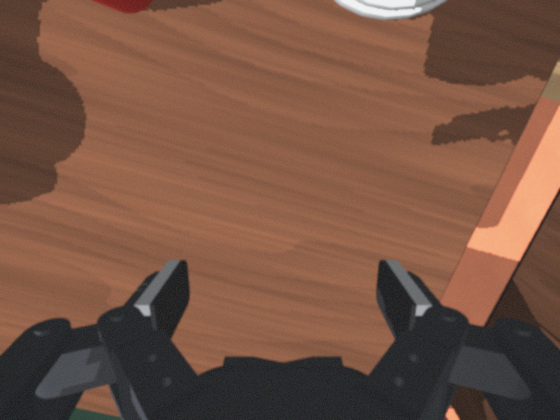

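```bash
python3 - <<'E'
from h import *
s=load('scene');c=s['color'][180:285,190:340];cv2.imwrite('pics/sc.png',cv2.resize(c,None,fx=5,fy=5,interpolation=cv2.INTER_CUBIC))
s=load('side');c=s['color'][190:320,255:365];cv2.imwrite('pics/sd.png',cv2.resize(c,None,fx=4.5,fy=4.5,interpolation=cv2.INTER_CUBIC))
E
```

```text
(no output)
```

View pics/sc.png

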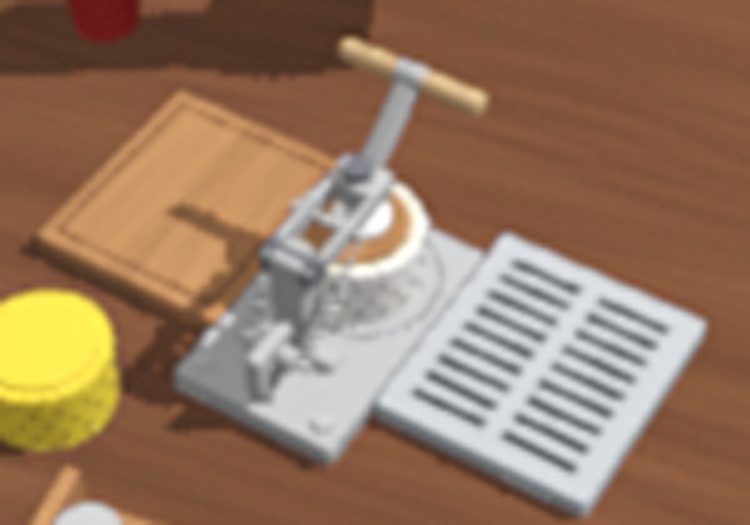

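View pics/sd.png

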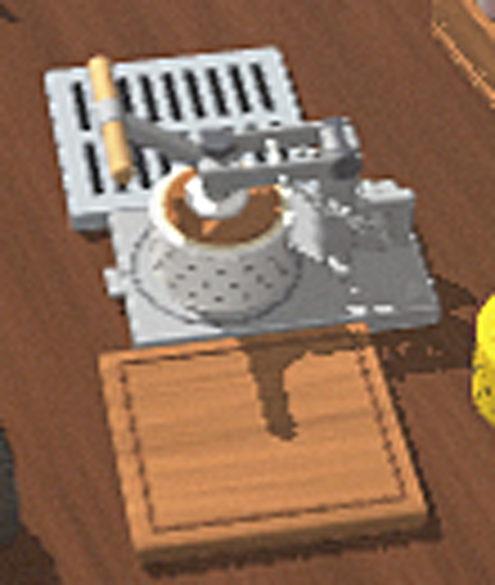

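```bash
python3 - <<'E'
from h import *
s=load('scene')
C=[plane(s,190+u/5-.4,180+v/5-.4,.02)[:2] for u,v in [(508,235),(706,326),(585,497),(380,405)]]
C=np.array(C);print(C.round(4), 'lens',[np.linalg.norm(C[i]-C[i-1]).round(4) for i in range(4)])
rect=cv2.minAreaRect((C*1000).astype(np.float32));print(rect)
e=C[3]-C[0]+C[2]-C[1];print('yaw',np.arctan2(e[1],e[0]),'ctr',C.mean(0))
B=np.array([plane(s,190+u/5-.4,180+v/5-.4,.020)[:2] for u,v in [(183,92),(40,240)]]);print('brown far edge',B,np.arctan2(*(B[1]-B[0])[::-1]))
for p in [(347,46),(484,101),(412,72)]:
  print('bar',plane(s,190+p[0]/5-.4,180+p[1]/5-.4,.187),dep(s,190+p[0]/5-.4,180+p[1]/5-.4))
t=load('side')
D=np.array([plane(t,255+u/4.5-.4,190+v/4.5-.4,.02)[:2] for u,v in [(45,75),(278,48),(75,218)]]);print(D.round(4));e=D[1]-D[0];print(np.arctan2(e[1],e[0]))
for p in [(98,62),(121,174)]:
  print('bar',plane(t,255+p[0]/4.5-.4,190+p[1]/4.5-.4,.187),dep(t,255+p[0]/4.5-.4,190+p[1]/4.5-.4))
E
```

```text
[[0.4814 0.0656]
 [0.5246 0.2492]
 [0.7191 0.2009]
 [0.6876 0.0239]] lens [np.float64(0.2104), np.float64(0.1886), np.float64(0.2005), np.float64(0.1798)]
((603.127197265625, 137.13424682617188), (188.48033142089844, 210.37416076660156), 78.57566833496094)
yaw -0.2207215257166785 ctr [0.60315816 0.13489374]
brown far edge [[ 0.4098286  -0.26805079]
 [ 0.61696354 -0.30878355]] -0.19417082216041423
bar [ 0.47279671 -0.07981175  0.187     ] [ 0.47365126 -0.07946876  0.18783581]
bar [0.4976823  0.04508344 0.187     ] [0.50095662 0.04605013 0.19027614]
bar [ 0.48467202 -0.01973339  0.187     ] [ 0.48876235 -0.01829815  0.19104401]
[[0.5164 0.233 ]
 [0.7226 0.1915]
 [0.4793 0.0497]]
-0.19861205475301466
bar [0.49902718 0.03667861 0.187     ] [0.49641444 0.02904297 0.19350288]
bar [ 0.47066387 -0.08861886  0.187     ] [ 0.46946435 -0.09198403  0.19021916]
```

```bash
python3 - <<'E'
from h import *
def cloud(s):
    f=210/np.tan(np.radians(float(s['fovy']))/2)
    K=np.array([[f,0,float(s['cx'])],[0,f,float(s['cy'])],[0,0,1]])
    vv,uu=np.mgrid[:420,:560]
    p=cv2.undistortPoints(np.stack([uu,vv],-1).reshape(-1,1,2).astype(float),K,np.array([float(s['k1']),0,0,0,0])).reshape(420,560,2)
    z=s['depth'][...,None]
    return np.array(s['origin'])+np.concatenate([p*z,z],-1)@R(s).T
for n in ['scene','side']:
    s=load(n);P=cloud(s);hsv=cv2.cvtColor(s['color'],cv2.COLOR_BGR2HSV)
    reg=(P[...,0]>.36)&(P[...,0]<.85)&(P[...,1]>-.4)&(P[...,1]<.32)
    wood=(hsv[...,1]>70)&(hsv[...,0]<25)
    bar=reg&(P[...,2]>.165)&wood&(P[...,0]<.54)
    b=P[bar];print(n,'bar',len(b),b.mean(0).round(4),b.min(0).round(3),b.max(0).round(3));d=np.linalg.svd((b-b.mean(0))[:,:2])[2][0];print(' bardir yaw',np.arctan2(-d[0]*np.sign(d[1]),abs(d[1])), 'proj ext',np.ptp(b[:,:2]@d), 'mid',b.mean(0)[:2]+d*((b[:,:2]-b.mean(0)[:2])@d).min()/2+d*((b[:,:2]-b.mean(0)[:2])@d).max()/2)
    flat=reg&(P[...,2]>.013)&(P[...,2]<.026)
    g=flat&(hsv[...,1]<60)
    # drain board : re-cast onto z=.02
    lab=cv2.connectedComponents(g.astype(np.uint8))[1]
    w=flat&wood
    for nm,m in [('grey',g),('wood',w)]:
        m=cv2.morphologyEx(m.astype(np.uint8),cv2.MORPH_OPEN,np.ones((2,2)))
        k,lab,st,ce=cv2.connectedComponentsWithStats(m)
        for i in range(1,k):
            if st[i,4]>150:
                vv,uu=np.nonzero(lab==i)
                q=np.array([plane(s,u,v,.02)[:2] for u,v in zip(uu,vv)])*1000
                print(' ',nm,st[i],cv2.minAreaRect(q.astype(np.float32)),'z',np.median(P[lab==i][:,2]))
    # mould rim & follower
    x=reg&(P[...,2]>.07)&(P[...,2]<.1)
    cv2.imwrite(f'pics/m_{n}.png',(x*255).astype(np.uint8)+(g*100).astype(np.uint8))
    rim=x&(hsv[...,1]<70)
    print(' rim',P[x].mean(0), P[x].min(0),P[x].max(0))
E
```

```text
scene bar 103 [ 0.4924 -0.0158  0.1898] [ 0.471 -0.082  0.174] [0.511 0.045 0.198]
 bardir yaw -0.21761197784431802 proj ext 0.1300812375675683 mid [ 0.49173566 -0.01897233]
  grey [ 226  227  106   55 2626] ((621.1705322265625, 57.886627197265625), (345.2068176269531, 271.23101806640625), 78.0845718383789) z 0.02040350241458755
  wood [ 199  200   59   46 1401] ((536.5341186523438, -196.57794189453125), (186.8733673095703, 211.6286163330078), 77.8211669921875) z 0.019748155887866492
 rim [ 0.64547872 -0.09379222  0.08233136] [ 0.36028069 -0.39892995  0.07000202] [0.8023587  0.01689037 0.09996364]
side bar 106 [ 0.4829 -0.0356  0.1904] [ 0.466 -0.091  0.177] [0.503 0.042 0.196]
 bardir yaw -0.20939801513775197 proj ext 0.1356872949811892 mid [ 0.48506505 -0.0251403 ]
  grey [281 202  41  20 599] ((638.1036376953125, 150.0604248046875), (108.42321014404297, 148.73388671875), 78.19541931152344) z 0.019535557146331595
  grey [ 266  206   87   62 1335] ((613.1040649414062, 33.95741271972656), (344.5938415527344, 270.6725769042969), 77.52188873291016) z 0.020300489793313226
  wood [ 278  262   73   52 2820] ((526.6468505859375, -220.11627197265625), (194.12925720214844, 209.63027954101562), 77.95812225341797) z 0.018753871696222002
 rim [ 0.60834913 -0.09826114  0.08408327] [ 0.51221131 -0.28901196  0.07000956] [0.7954874  0.00692344 0.09998045]
```

```bash
python3 - <<'E'
from h import *
o=r.observe();p=o['tool_pos'];print(p)
for n,zz in [('scene',8),('side',6)]:
    s=load(n);print(n,s['cx'],s['cy'],proj(s,p),proj(s,p+[0,0,.1]), 'base',proj(s,[0,0,0]))
    u,v=proj(s,p).astype(int);u0=max(u-45,0);v0=max(v-45,0);c=s['color'][v0:v0+90,u0:u0+90].copy()
    c=cv2.resize(c,None,fx=6,fy=6)
    a,b=proj(s,p);cv2.circle(c,(int((a-u0+.5)*6),int((b-v0+.5)*6)),4,(0,255,0),-1)
    cv2.imwrite(f'pics/tcp_{n}.png',c)
a,b=cv2.imread('pics/tcp_scene.png'),cv2.imread('pics/tcp_side.png')
h=min(a.shape[0],b.shape[0]);im=np.hstack([a[:h],b[:h]]);cv2.imwrite('pics/tcp.png',cv2.resize(im,(800,int(800*h/im.shape[1]))))
E
```

```text
[ 0.17244748 -0.60007191  0.23031296]
scene 279.2789560500797 211.66947833763044 [178.98865767 118.15916687] [175.36283373  99.36287408] base [306.65337455 160.7880516 ]
side 282.8883211543912 217.6372673824882 [235.97450986 391.50693235] [231.64350582 367.60060186] base [143.14847275 287.38250963]
```

View pics/tcp.png

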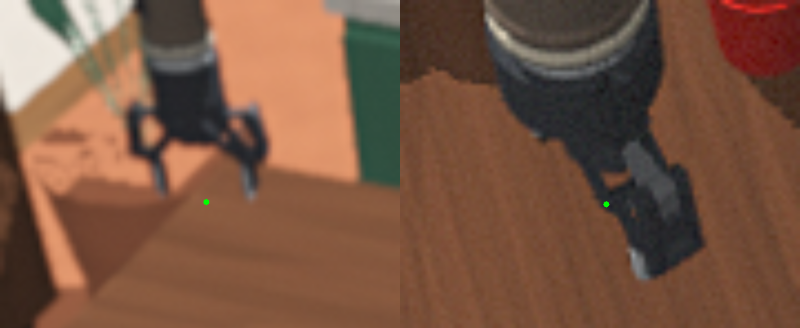

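```bash
python3 - <<'E'
from h import *
from scipy.spatial.transform import Rotation as Q
o=r.observe();p=o['tool_pos'];M=Q.from_quat(o['orientation']).as_matrix()
for n in ['scene','side']:
    s=load(n);c=s['color'].copy()
    u,v=proj(s,p);u0=int(u)-35;v0=min(int(v)-25,420-60);c=cv2.resize(c[v0:v0+60,u0:u0+70],None,fx=8,fy=8,interpolation=cv2.INTER_CUBIC)
    for w in (-.0425,.0425):
      for t in (-.011,.011):
        a,b=proj(s,p+M@np.array([t,w,-.013]));cv2.circle(c,(int((a-u0+.5)*8),int((b-v0+.5)*8)),4,(0,255,0),-1)
    cv2.imwrite(f'pics/tip_{n}.png',c)
E
```

```text
(no output)
```

View pics/tip_scene.png

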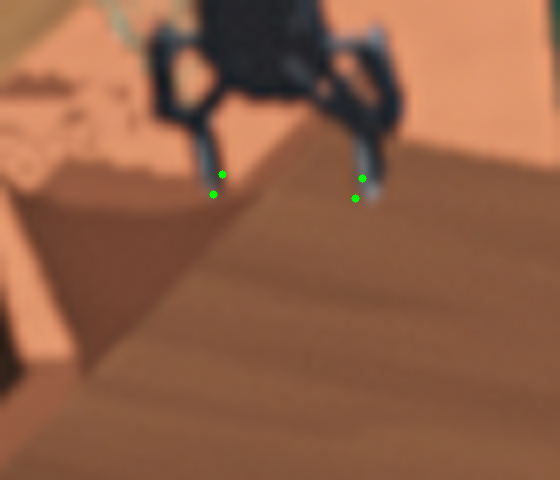

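View pics/tip_side.png

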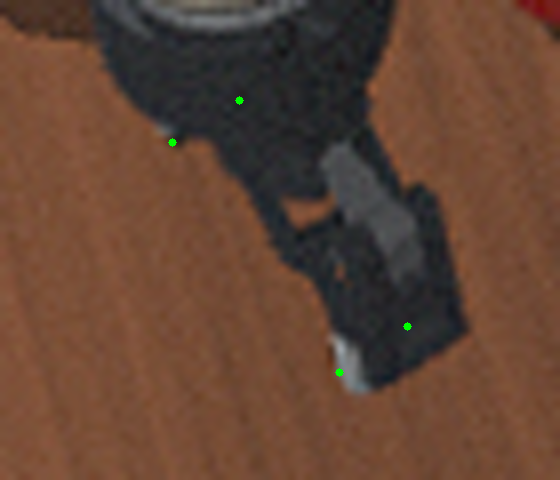

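```bash
python3 -m crank '{"translation":[[15,20,30],[40,60,60],[65,105,80],[95,155,100],[120,205,100],[150,255,100],[175,305,100],[205,355,100],[235,405,100],[260,455,100],[290,505,100],[300,510,100]],"delta_rot":[[0,0,0.05],[0,0,0.14],[0,0,0.23],[0,0,0.33],[0,0,0.43],[0,0,0.53],[0,0,0.63],[0,0,0.74],[0,0,0.85],[0,0,0.96],[0,0,1.06],[0,0,1.08]],"gripper":[85,85,85,85,85,85,85,85,85,85,85,85]}' 30
python3 -m crank '{"translation":[[0,0,0]],"delta_rot":[[0,0,0]],"gripper":[85]}'
python3 - <<'E'
from h import *
s=snap('wrist'); cv2.imwrite('pics/w1.png',s['color']); o=r.observe();print(o['tool_pos'],o['orientation'],o['contact_force'])
E
```

```text
t: 1.65
tool_pos: [0.4733, -0.0869, 0.3301]
orientation: [0.776, 0.631, -0.0, -0.001]
contact_force: [-0.2, -0.4, 0.8]
finger_gap: 0.0851
t: 1.78
tool_pos: [0.4733, -0.0868, 0.3297]
orientation: [0.775, 0.632, -0.001, -0.001]
contact_force: [1.3, 0.1, -0.0]
finger_gap: 0.0846
[ 0.47295284 -0.0871042   0.32962962] [ 0.77573289  0.63105894 -0.00079822 -0.00156655] [ 0.25418957 -0.45013552 -0.60447071]
```

View pics/w1.png

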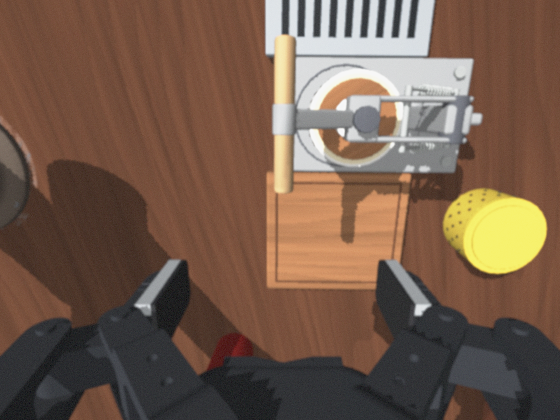

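```bash
python3 - <<'E'
from h import *
s=load('wrist');hsv=cv2.cvtColor(s['color'],cv2.COLOR_BGR2HSV)
f=lambda u,v,z:plane(s,u,v,z)[:2].round(4)
a,b=f(285,37,.187),f(284,191,.187);d=b-a;print('bar',a,b,(a+b)/2,'len',np.linalg.norm(d),'yaw',np.arctan2(-d[0]*-1,-d[1])*1)
m=((hsv[...,1]>60)&(hsv[...,0]<25)&(hsv[...,2]>150));m[:, :270]=0;m[:,300:]=0;m[200:]=0
ys,xs=np.nonzero(m);print('bar mask',xs.min(),xs.max(),ys.min(),ys.max(),[ (xs[ys==y].min(),xs[ys==y].max()) for y in (45,70,95,140,165,185)])
print('bar depth z',dep(s,285,60),dep(s,284,165))
print('bed corners z.022',f(474,58,.022),f(457,172,.022),f(298,172,.022))
print('drain bottom edge',f(268,55,.02),f(430,55,.02))
print('chop',f(267,172,.02),f(408,175,.02),f(267,288,.02),f(400,288,.02))
print('yellow etc; mould rim L R T B',f(310,115,.065),f(403,115,.065),f(356,67,.065),f(356,166,.065))
c=cv2.resize(s['color'][20:200,250:490],None,fx=3.3,fy=3.3,interpolation=cv2.INTER_CUBIC);cv2.imwrite('pics/w1c.png',c)
E
```

```text
bar [0.5008 0.0408] [ 0.4744 -0.0842] [ 0.4876 -0.0217] len 0.1277574263986247 yaw -0.20814123158642298
bar mask 270 299 34 199 [(np.int64(275), np.int64(292)), (np.int64(274), np.int64(292)), (np.int64(274), np.int64(291)), (np.int64(274), np.int64(290)), (np.int64(273), np.int64(290)), (np.int64(270), np.int64(299))]
bar depth z [0.49714409 0.02321703 0.19364168] [ 0.47938386 -0.05969173  0.19280795]
bed corners z.022 [ 7.426e-01 -3.000e-04] [ 0.714  -0.1464] [ 0.492  -0.1007]
drain bottom edge [0.4827 0.0575] [0.6883 0.015 ]
chop [ 0.4484 -0.0921] [ 0.646  -0.1372] [ 0.408  -0.2756] [ 0.6165 -0.3183]
yellow etc; mould rim L R T B [ 0.5193 -0.026 ] [ 0.6311 -0.049 ] [0.5821 0.0166] [ 0.566  -0.0999]
```

View pics/w1c.png

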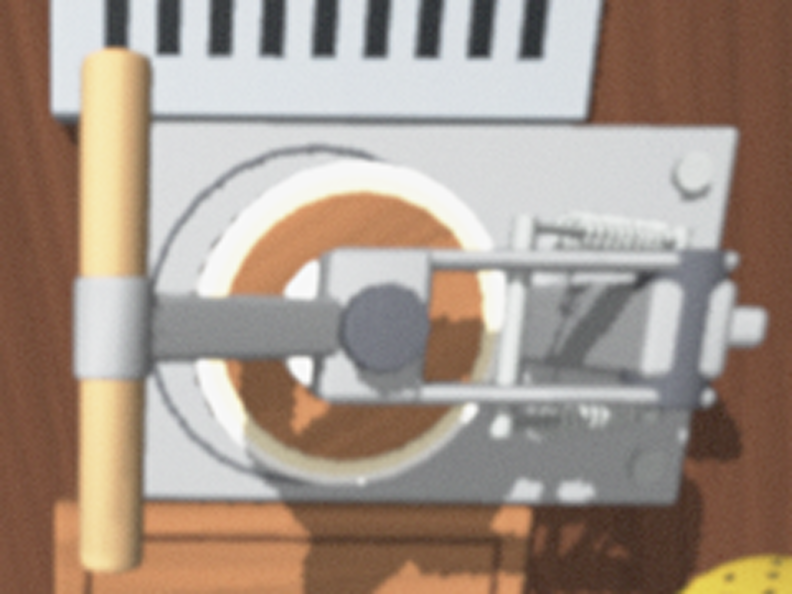

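```bash
python3 -m crank '{"translation":[[4,14,-20],[7,28,-50],[7,28,-80],[7,28,-105],[7,28,-125],[7,28,-142],[7,28,-155],[7,28,-167],[7,28,-167]],"delta_rot":[[0,0,0],[0,0,0],[0,0,0],[0,0,0],[0,0,0],[0,0,0],[0,0,0],[0,0,0],[0,0,0]],"gripper":[85,85,85,85,85,85,85,85,85]}' 
python3 - <<'E'
from h import *
s=snap('wrist'); cv2.imwrite('pics/w2.png',s['color'])
E
```

```text
t: 2.95
tool_pos: [0.4793, -0.0591, 0.1618]
orientation: [0.776, 0.631, -0.001, -0.002]
contact_force: [-0.5, 0.8, -0.1]
finger_gap: 0.0855
```

View pics/w2.png

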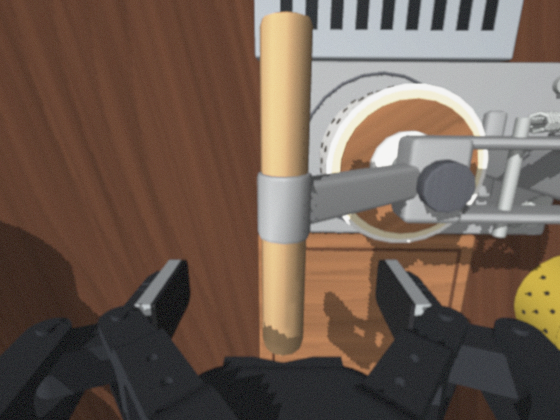

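The bar (column ~283, rows 15–350) lies midway between the pads (x≈185 and 380), well clear of the lever sleeve. I'll close on it.

```bash
python3 -m crank '{"translation":[[0,0,0],[0,0,0],[0,0,0],[0,0,0],[0,0,0],[0,0,0],[0,0,0],[0,0,0]],"delta_rot":[[0,0,0],[0,0,0],[0,0,0],[0,0,0],[0,0,0],[0,0,0],[0,0,0],[0,0,0]],"gripper":[8,8,8,8,8,8,8,8]}' 40
python3 - <<'E'
import numpy as np
ex=np.array([.978,-.208]);
a0=np.arctan2(55,-175);
for th in np.arange(0,2.06,.1):
    a=a0-th; dx=183.4*np.cos(a)+175; dz=183.4*np.sin(a)-55
    print(round(th,2),(ex*dx).round(0),round(dz))
E
```

```text
t: 4.0
tool_pos: [0.4796, -0.059, 0.1628]
orientation: [0.776, 0.631, -0.001, -0.002]
contact_force: [-3.4, 0.6, 6.3]
finger_gap: 0.0165
0.0 [ 0. -0.] 0
0.1 [ 6. -1.] 17
0.2 [14. -3.] 34
0.3 [24. -5.] 49
0.4 [34. -7.] 64
0.5 [ 47. -10.] 77
0.6 [ 60. -13.] 89
0.7 [ 75. -16.] 100
0.8 [ 91. -19.] 109
0.9 [107. -23.] 116
1.0 [124. -26.] 122
1.1 [141. -30.] 126
1.2 [159. -34.] 128
1.3 [177. -38.] 128
1.4 [195. -41.] 127
1.5 [213. -45.] 123
1.6 [230. -49.] 118
1.7 [247. -52.] 111
1.8 [262. -56.] 103
1.9 [277. -59.] 93
2.0 [291. -62.] 81
```

```bash
python3 -m crank '{"translation":[[3,0,8],[6,-1,17],[10,-2,26],[14,-3,34],[19,-4,42],[24,-5,49],[34,-7,64],[47,-10,77],[47,-10,77]],"delta_rot":[[0,0,0],[0,0,0],[0,0,0],[0,0,0],[0,0,0],[0,0,0],[0,0,0],[0,0,0],[0,0,0]],"gripper":[8,8,8,8,8,8,8,8,8]}' 
python3 - <<'E'
from h import *
s=snap('wrist'); cv2.imwrite('pics/w3.png',s['color'])
E
```

```text
t: 5.12
tool_pos: [0.5243, -0.0687, 0.2423]
orientation: [0.776, 0.631, -0.004, -0.005]
contact_force: [-11.9, 0.3, -0.7]
finger_gap: 0.0164
```

View pics/w3.png

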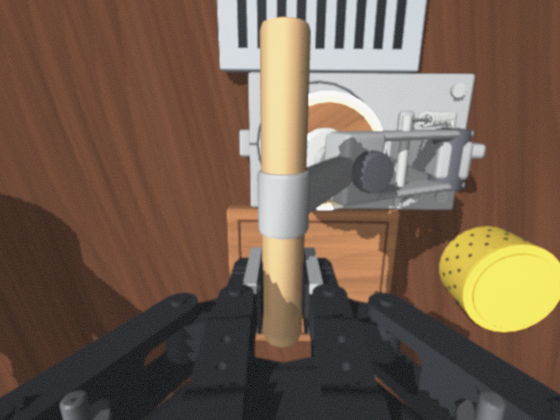

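```bash
python3 -m crank '{"translation":[[14,-3,11],[29,-6,22],[45,-9,31],[61,-13,38],[78,-16,44],[95,-20,48],[113,-24,50],[131,-28,50],[149,-31,49],[167,-35,45],[184,-39,40],[184,-39,40]],"delta_rot":[[0,0,0],[0,0,0],[0,0,0],[0,0,0],[0,0,0],[0,0,0],[0,0,0],[0,0,0],[0,0,0],[0,0,0],[0,0,0],[0,0,0]],"gripper":[8,8,8,8,8,8,8,8,8,8,8,8]}' 
python3 - <<'E'
from h import *
s=snap('wrist'); cv2.imwrite('pics/w4.png',s['color'])
E
```

```text
t: 6.68
tool_pos: [0.7124, -0.1094, 0.2868]
orientation: [0.776, 0.631, -0.0, 0.0]
contact_force: [2.8, -3.2, 1.8]
finger_gap: 0.0169
```

View pics/w4.png

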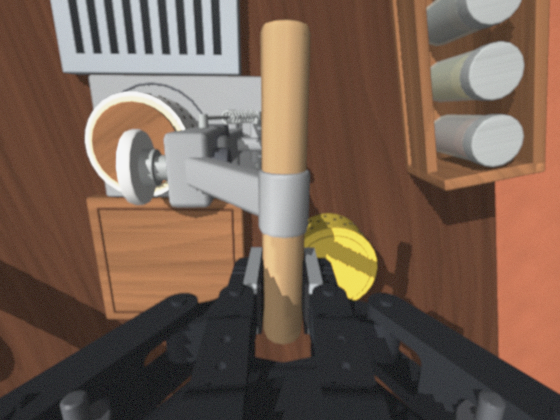

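```bash
python3 -m crank '{"translation":[[17,-3,-7],[32,-7,-15],[47,-10,-25],[55,-12,-32],[55,-12,-32],[55,-12,-32],[55,-12,-32],[55,-12,-32],[55,-12,-32],[55,-12,0],[55,-12,40],[55,-12,70]],"delta_rot":[[0,0,0],[0,0,0],[0,0,0],[0,0,0],[0,0,0],[0,0,0],[0,0,0],[0,0,0],[0,0,0],[0,0,0],[0,0,0],[0,0,0]],"gripper":[8,8,8,8,85,85,85,85,85,85,85,85]}' 
python3 - <<'E'
from h import *
for n in ['wrist','scene','side']:
  s=snap(n); cv2.imwrite(f'pics/{n}5.png',s['color'])
a=load('scene')['color'][150:300,180:380];b=load('side')['color'][150:330,240:420]
cv2.imwrite('pics/s5.png',np.hstack([cv2.resize(a,(480,360)),cv2.resize(b,(320,360))]))
E
```

```text
t: 8.22
tool_pos: [0.7671, -0.1212, 0.3593]
orientation: [0.776, 0.631, 0.0, 0.001]
contact_force: [0.8, -0.3, 1.4]
finger_gap: 0.085
```

View pics/wrist5.png

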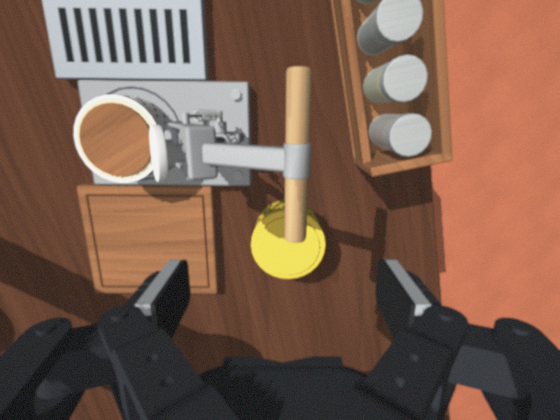

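View pics/s5.png

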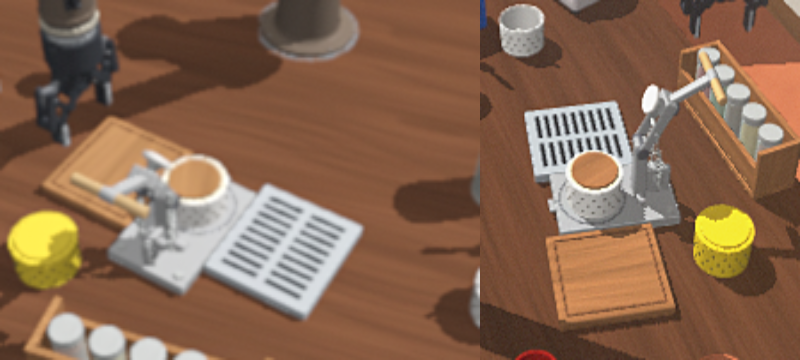

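```bash
python3 -m crank '{"translation":[[-30,-3,0],[-75,-10,0],[-120,-17,0],[-165,-17,0],[-205,-17,-10],[-215,-17,-40],[-215,-17,-70],[-215,-17,-100],[-215,-17,-100]],"delta_rot":[[0,0,0],[0.05,-0.01,0],[0.1,-0.02,0],[0.15,-0.03,0],[0.2,-0.04,0],[0.254,-0.054,0],[0.254,-0.054,0],[0.254,-0.054,0],[0.254,-0.054,0]],"gripper":[60,60,60,60,60,60,60,60,60]}' 
python3 - <<'E'
from h import *
s=snap('wrist'); cv2.imwrite('pics/w6.png',s['color'])
E
```

```text
t: 9.5
tool_pos: [0.5495, -0.137, 0.255]
orientation: [0.77, 0.625, 0.1, -0.084]
contact_force: [0.7, 0.2, -0.4]
finger_gap: 0.0601
```

View pics/w6.png

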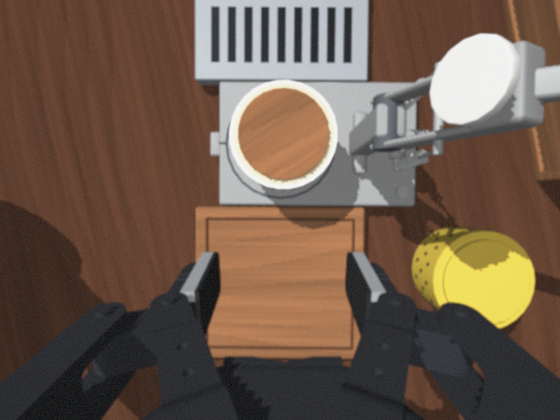

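```bash
python3 - <<'E'
from h import *
s=load('wrist');hsv=cv2.cvtColor(s['color'],cv2.COLOR_BGR2HSV)
m=((hsv[...,1]>70)&(hsv[...,2]>60)).astype(np.uint8);m[:82]=0;m[190:]=0;m[:,:235]=0;m[:,335:]=0
k,lab,st,ce=cv2.connectedComponentsWithStats(m);i=1+np.argmax(st[1:,4])
c,_=cv2.findContours((lab==i).astype(np.uint8),0,1);c=max(c,key=len)
e=cv2.fitEllipse(c);q=np.array([plane(s,*p[0],.092)[:2] for p in c])
(cx,cy),rad=cv2.minEnclosingCircle((q*1000).astype(np.float32));print(e,cx,cy,rad)
M=np.array([cx,cy])/1000
f=lambda u,v,z:plane(s,u,v,z)[:2].round(4)
print('rim LRTB',f(228,135,.087),f(338,135,.087),f(283,80,.087),f(283,193,.087))
A,B=f(195,79,.02),f(369,79,.02);print('drain edge',A,B,np.linalg.norm(B-A),'yaw',np.arctan2(*(B-A)[::-1]))
d=(B-A)/np.linalg.norm(B-A);n=np.array([-d[1],d[0]]);D=(A+B)/2+n*.095;print('drain ctr',D)
print('bed',f(219,205,.022),f(415,206,.022))
w=D-M;print('mould->drain in ex,ey',w@d,w@n)
t=r.observe()['tool_pos'][:2];w=M-t;print('tcp->mould ex,ey',w@d,w@n, 'd',d)
E
```

```text
((283.1109924316406, 133.44271850585938), (90.61058807373047, 91.26819610595703), 171.04783630371094) 568.8507080078125 -41.77317810058594 45.756874084472656
rim LRTB [ 0.5141 -0.0307] [ 0.6231 -0.0535] [0.5799 0.0118] [ 0.5566 -0.0995]
drain edge [0.4803 0.0588] [0.6872 0.0154] 0.2114028618538548 yaw -0.2067653570742676
drain ctr [0.60325305 0.13007651]
bed [ 0.4771 -0.097 ] [ 0.7112 -0.1471]
mould->drain in ex,ey -0.0016103491381170105 0.17525194017099263
tcp->mould ex,ey -0.0022984820131167916 0.0974109084952378 d [ 0.97870009 -0.20529523]
```

```bash
python3 -m crank '{"translation":[[-2,0,-35],[-2,0,-75],[-2,0,-115],[-2,0,-150],[-2,0,-180],[-2,0,-200],[-2,0,-212],[-2,0,-220],[-2,0,-220]],"delta_rot":[[0,0,0],[0,0,0],[0,0,0],[0,0,0],[0,0,0],[0,0,0],[0,0,0],[0,0,0],[0,0,0]],"gripper":[60,60,60,60,60,60,60,60,60]}' 
python3 - <<'E'
from h import *
s=snap('wrist'); cv2.imwrite('pics/w7.png',s['color'])
E
```

```text
t: 10.68
tool_pos: [0.5493, -0.1376, 0.0376]
orientation: [0.77, 0.625, 0.101, -0.082]
contact_force: [-0.4, 0.3, 0.0]
finger_gap: 0.06
```

View pics/w7.png

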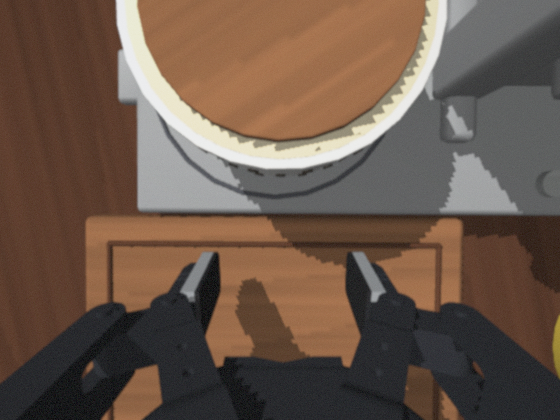

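```bash
python3 -m crank '{"translation":[[2,10,0],[4,20,0],[6,29,0],[8,37,0],[9,44,0],[10,51,0],[12,58,0],[13,65,0],[15,72,0],[16,79,0],[16,79,0]],"delta_rot":[[0,0,0],[0,0,0],[0,0,0],[0,0,0],[0,0,0],[0,0,0],[0,0,0],[0,0,0],[0,0,0],[0,0,0],[0,0,0]],"gripper":[60,60,60,60,60,60,60,60,60,60,60]}' 
python3 - <<'E'
from h import *
for n in ['wrist','side']:
  s=snap(n); cv2.imwrite(f'pics/{n}8.png',s['color'])
a=load('wrist')['color'];b=load('side')['color'][150:330,240:420]
cv2.imwrite('pics/s8.png',np.hstack([cv2.resize(a,(440,330)),cv2.resize(b,(330,330))]))
E
```

```text
t: 12.1
tool_pos: [0.5659, -0.0577, 0.038]
orientation: [0.77, 0.625, 0.101, -0.082]
contact_force: [0.7, -1.4, 0.1]
finger_gap: 0.0602
```

View pics/s8.png

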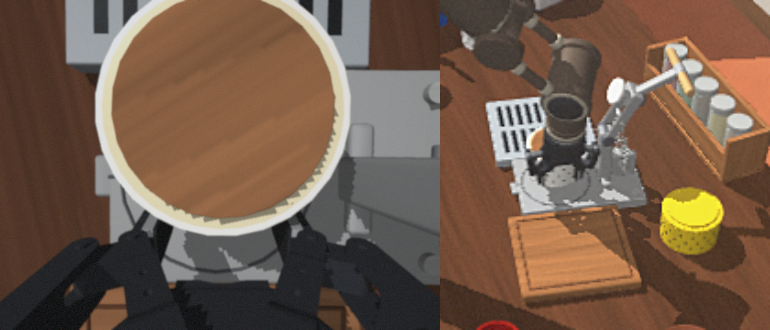

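```bash
python3 -m crank '{"translation":[[1,6,0],[2,13,0],[4,20,0],[5,27,0],[7,34,0],[8,41,0],[10,48,0],[11,55,0],[12,62,0],[14,69,0],[15,76,0],[17,83,0]],"delta_rot":[[0,0,0],[0,0,0],[0,0,0],[0,0,0],[0,0,0],[0,0,0],[0,0,0],[0,0,0],[0,0,0],[0,0,0],[0,0,0],[0,0,0]],"gripper":[60,60,60,60,60,60,60,60,60,60,60,60]}' 
python3 - <<'E'
from h import *
s=snap('wrist'); cv2.imwrite('pics/w9.png',s['color'])
E
```

```text
t: 13.7
tool_pos: [0.5822, 0.0258, 0.0377]
orientation: [0.77, 0.625, 0.101, -0.082]
contact_force: [-1.5, -4.2, -1.1]
finger_gap: 0.06
```

View pics/w9.png

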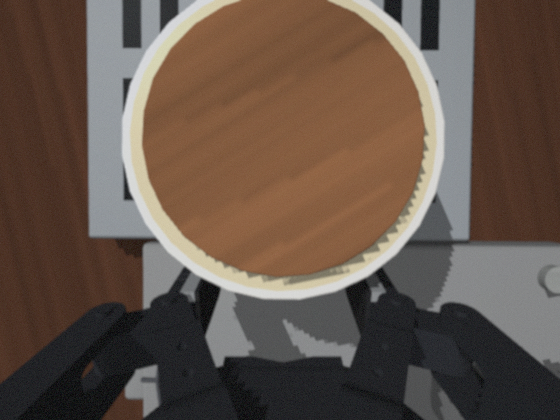

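Still cradled and upright, with the rear rim about to pass the board's edge. I'll push the remaining ~52 mm.

```bash
python3 -m crank '{"translation":[[1,6,0],[2,13,0],[4,20,0],[5,27,0],[7,34,0],[8,41,0],[9,47,0],[10,51,0],[10,51,0],[8,41,0],[4,21,0],[0,0,0]],"delta_rot":[[0,0,0],[0,0,0],[0,0,0],[0,0,0],[0,0,0],[0,0,0],[0,0,0],[0,0,0],[0,0,0],[0,0,0],[0,0,0],[0,0,0]],"gripper":[60,60,60,60,60,60,60,60,60,60,60,60]}' 
python3 -m crank '{"translation":[[-2,-10,10],[-5,-25,40],[-10,-40,80],[-15,-60,120],[-20,-75,160],[-20,-75,195],[-20,-75,195]],"delta_rot":[[0,0,0],[0,0,0],[0,0,0],[0,0,0],[0,0,0],[0,0,0],[0,0,0]],"gripper":[60,60,60,60,60,60,60]}' 
python3 - <<'E'
from h import *
for n in ['wrist','scene','side']:
  s=snap(n); cv2.imwrite(f'pics/{n}9.png',s['color'])
a=load('scene')['color'][150:300,180:380];b=load('side')['color'][150:330,240:420]
cv2.imwrite('pics/s9.png',np.hstack([cv2.resize(a,(480,360)),cv2.resize(b,(320,360))]))
E
```

```text
t: 15.25
tool_pos: [0.5821, 0.0256, 0.0378]
orientation: [0.77, 0.625, 0.102, -0.083]
contact_force: [-0.5, -0.6, 1.1]
finger_gap: 0.0596
t: 16.12
tool_pos: [0.5646, -0.0509, 0.2375]
orientation: [0.77, 0.625, 0.104, -0.079]
contact_force: [0.5, 0.7, -0.6]
finger_gap: 0.0598
```

View pics/wrist9.png

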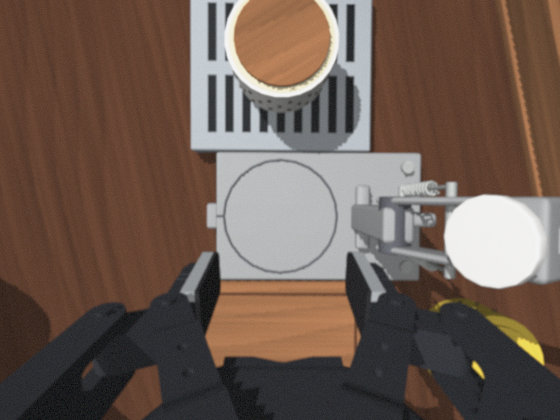

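View pics/s9.png

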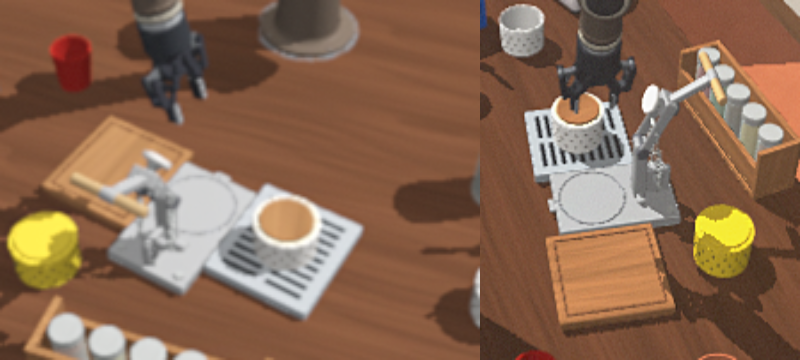

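```bash
python3 - <<'E'
from h import *
def foll(s,box):
    hsv=cv2.cvtColor(s['color'],cv2.COLOR_BGR2HSV);u0,u1,v0,v1=box
    m=np.zeros((420,560),np.uint8);m[v0:v1,u0:u1]=((hsv[...,1]>70)&(hsv[...,2]>60))[v0:v1,u0:u1]
    k,lab,st,ce=cv2.connectedComponentsWithStats(m);i=1+np.argmax(st[1:,4])
    c=max(cv2.findContours((lab==i).astype(np.uint8),0,1)[0],key=len)
    q=np.array([plane(s,*p[0],.090)[:2] for p in c]);(x,y),rd=cv2.minEnclosingCircle((q*1000).astype(np.float32));return np.array([x,y]),rd
w=load('wrist');M,rd=foll(w,(231,334,0,88));print('wrist mould',M,rd)
f=lambda u,v,z:plane(w,u,v,z)[:2]
A,B=f(191,151,.02),f(371,151,.02);d=(B-A)/np.linalg.norm(B-A);n=np.array([-d[1],d[0]]);D=((A+B)/2+n*.095)*1000;print('drain',D)
print('offset',(M-D)@d,(M-D)@n)
s=load('scene');print('scene mould',foll(s,(286,312,230,252)))
E
```

```text
wrist mould [602.42004395 129.97729492] 45.9205207824707
drain [602.13718355 128.4702808 ]
offset -0.03133567180801044 1.5330099907984345
scene mould (array([606.65228271, 133.42462158]), 43.87507247924805)
```

Offset is about 0/1.5 mm from the board's centre, the lever is up and the arm is clear. I'm handing it in.

```bash
python3 - <<'E'
from h import *
print(r.observe()['contact_force'],r.observe()['t']); print(r.job_done())
E
```

```text
[-0.9978571  -0.14789094 -0.68492306] 16.275
the job is handed in; nothing more can be done
None
```

The job is done and handed in at about 16 s. I gripped the lever's handle bar, swung it over its balance point and let go. It stood open by itself, with the mould still in its place. I then pushed the mould low on its side with the half-open fingers, and it slid upright onto the slotted steel board.

- **Mould position:** the last wrist-camera check put its centre about 0 mm (x) and 1.5 mm (y) from the board's centre. It looked upright in the pictures.
- **Lever and surroundings:** the last pictures show the lever still up. I saw nothing else on the table moved, but I did not measure the bystanders.
- **Robot:** the gripper was withdrawn about 200 mm above the boards. The force reading was only about 1 N, which is noise.
- **Disagreement between cameras:** the side camera's positions on the boards differed from the scene camera's by 10 to 20 mm, so I worked from the wrist camera. The scene camera agreed with it on the mould's final position to about 5 mm.

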